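# Squeeze and turn the safety cap off a jug in a carving workshop

## Robot

A 6-joint arm with a two-finger parallel gripper is mounted at the origin on the work surface. World frame = base frame: x ahead of the robot, y to its left, z up, the work surface at z = 0. Lengths are in m, angles in rad, forces in N, time in s.
With the tool pointing down it reaches from about 0.3 to 0.875 m from the base axis. Payload 6.4 kg.
Tool frame: the origin (TCP) lies on the centre line of the jaws, within the pads' length; the fingertips stand ctrl.tip_reach ahead of it and the grasp point (between the pads) lies 3 mm ahead of it (ctrl.tip_reach is the distance from the TCP to the fingertips, in m); z points along the fingers, y is the direction in which the jaws open and shut (so a half turn about z gives the same grasp; the last joint's range is limited). The gripper opens to 88 mm and grips with 3 to 60 N. Pads are 18 mm wide; open, the fingers measure 123 mm over their backs; the gripper's body (75 mm by 187 mm) begins 45 mm behind the grasp point.
Start: joints at [-1.517, 0.181, 1.607, -0, 1.354, -0.206], TCP at [0.148, -0.556, 0.261] pointing down, gripper open.
Joint ranges: [-2.99, 2.99], [-0.89, 2.07], [0.3, 2.58], [-1.14, 4.28], [0, 2.63], [-3.12, 3.12]. Speed limits (rad/s): [2.57, 2.57, 3.01, 3.14, 3.14, 3.14].

## Interface

Orientations are given as a unit quaternion [w, x, y, z].
In Python, from rig import status, optics, order, ctrl gives the robot as it stands.
- The arm moves only by the shell command python3 -m crank 'ROWS'. ROWS is JSON, one flat list of numbers, 5 for each row, row after row: the shift along the tool's x, y, z in mm, then the turn about the tool's z in degrees, then the gripper's target within -1 to 1 (fully open at 1, half-way at 0, shut at -1). In form: [dx, dy, dz, twist, jaw, dx, dy, dz, twist, jaw, ...]. A call has 1 to 20 rows; each row shifts and turns the commanded pose from where the row before left it, along the tool's axes as they then stand; what a row does not reach is not made up. A row lasts 1/10 s, in which the tool goes at most 50 mm and 8.59 degrees, less where a joint would pass 70% of its speed; a pose out of reach is approached as far as the arm can. A call is refused whole if a number of a shift passes 50 or a number of a turn 8.59, either way. A call with a gripper value outside its range is refused whole. The fingers move at their own pace and stop on an object; the grip force is fixed at half the most. Time passes only in rows, so rows that do not move let the fingers close. It gives the time, the measured TCP pose, the force and the opening at its end, in the units of the state.
- status.observe(): the state, without advancing time (a new reading comes with each control period).
- optics.get_image(name): name is "side" or "top"; returns (picture, depth): 480x640x3 uint8, red, green, blue; 480x640 float32, m along the optical axis (not along the pixel's ray), 0 where there is no reading.
- optics.calibration(name): a dict with "camera_matrix" (3x3 intrinsics, pixels), "pose" (4x4, takes a point from camera to world coordinates). Camera axes: x right, y down, z forward; pixel columns grow to the right and rows downward; lengths in m; the calibration is good to about 2 mm. A picture is of the moment at which its call begins. calibration takes no time and is no camera call.
- order.finish_job(): hands the job in, once; it reports no verdict.
The state is a dict: "clock": time; "qpos": joint angles; "qvel": joint speeds; "joint_torque": joint torques, N m; "position": TCP position; "ee_rot": TCP orientation; "ft_force": force on the tool from outside, world axes, zero at the start; "moment": the same for the moment, N m; "grip_width": finger opening in m.
Only numpy, scipy, OpenCV 4.12 (cv2) and the standard library are available. Lean on these libraries where they do the work, as an engineer would, in place of code of your own. Each camera call takes 0.05 s, during which the arm holds its last target. There are 200 camera calls.

## Task

Open the jug that has the two-tab safety cap: squeeze both side tabs in, keep them in while you turn the cap anticlockwise (seen from above) until it comes gently against its stop (somewhere between a tenth and a quarter of a turn), lift it straight off, and set it down gently the right way up on the flat saucer, then let go. Don't crush the cap or force it against the neck, and leave everything else where it is.

Things in the scene. Friction and masses are not known exactly. Their poses are not given: they have to be found in the camera images.
- jug: White rectangular plastic jug (120 x 90 mm, flat collar on top at 140 mm), held fast in a low wooden cradle screwed to the bench; it cannot move. Origin: centre of the underside, on the axis of the neck; z up. Its x axis (the 120 mm side) is the direction of the cap's x axis while the cap is locked.
- neck (a point): On the neck's axis at collar level, 140 mm above the bench. Neck: 28 mm across, 32 mm high, with two bayonet lugs (to 20 mm radius). On the collar four ribs, 7 mm high, 25.5 to 31.5 mm from the axis, pen in the tabs' toes. A rubber seal on the neck pushes the cap up against the lugs with about 8 N, so turning drags a little (about 0.1 N m; the stop is felt as a change of 0.15 N m and more).
- cap_mid (a point): White round cap, 45 mm across, 42 mm high, 70 g, a flat tab 20 mm wide, 24 mm high on its +y and -y sides; 60 mm over the tabs at rest, 48 mm both fully in. Point: on the cap's axis, 26 mm above its lower rim, at the middle of the tabs; z up, the cap's axes. It breaks if the jug and cap press on each other with more than 50 N in all, or if squeezed by more than 60 N per finger.
- cap_rim (a point): Centre of the cap's flat lower rim, on which it can stand; 1.5 mm above the collar when locked. With both tabs in by 4.5 mm it turns anticlockwise (from above); it meets a hard stop 38 to 80 degrees past locked, different on each jug and not to be seen: find it by feel. Only in the last 5 degrees before the stop is it free; the seal then pops it up 4 mm. Lift it straight off (32 mm). Play on the neck 1 mm.
- tab_a (a joint): The tab on the cap's +y side: 0 = out, grows as pressed in towards the axis, to 0.006 m. Spring: 3 N to start, 9 N fully in. With the tabs out the cap turns only about 7 degrees before their toes hit the ribs.
- tab_b (a joint): The tab on the cap's -y side: the same, 0 to 0.006 m.
- saucer: Flat terracotta saucer, 156 mm across, rim 12 mm high, loose, 0.5 kg; its inner floor is flat, 66 mm in radius, 5 mm above the bench. Origin: centre of its underside.
- spare_jug: A like jug, loose and full, with a plain round screw cap (48 mm across, no tabs; top at 172 mm). Not to be moved. Origin: centre of the underside.
- chisel: Carving chisel, 210 mm, wooden handle, lying along its x axis near the robot. Not to be moved. Origin: middle, on the bench.
- spatula: Spatula, 200 mm, lying along its x axis near the robot. Not to be moved.
- clay_block: Block of grey clay, 120 x 90 x 60 mm, behind the jugs. Not to be moved. Origin: centre of the underside.
- mallet: Wooden mallet lying at the robot's right, 230 mm long, head 64 mm thick. Not to be moved. Origin: under the head.
- tool_pot: Blue pot of carving tools at the robot's left, 90 mm across, 180 mm high. Not to be moved. Origin: centre of the underside.
Things that resemble listed ones, but are neither listed nor needed, are in the scene too. What is meant by the saucer is not grey or white, and is the larger of those in its own colour.

How it is judged:
By the outcome, as a careful person would: the job done as asked, in the order asked, and still so for the second after the job is handed in, with the robot touching nothing.
It also fails if it takes over 72 s, if anything falls off the work surface, if the arm or the gripper's body presses on something with over 40 N, if the wrist force passes 120 N, or if a joint passes its speed limit or range.

## Working session

There is one attempt and no reset: what is moved stays moved. The work goes in short steps, Python scripts to look and compute and a shell command to move; the robot and the scene stay as the last step left them, time stands still between calls to the robot, and variables do not carry over. Pictures are saved under pics/ and viewed, about 8 in all and at most 12, crops included, and the job is handed in when it is done.

```bash
mkdir -p pics; ls
cat > h.py <<'E'
import numpy as np, cv2
from rig import status, optics, order, ctrl
def grab(n,f=None):
    im,d=optics.get_image(n); c=optics.calibration(n)
    if f: cv2.imwrite('pics/'+f,im[:,:,::-1])
    K=np.array(c["camera_matrix"]);T=np.array(c["pose"])
    v,u=np.mgrid[0:480,0:640]
    P=np.stack([(u-K[0,2])/K[0,0]*d,(v-K[1,2])/K[1,1]*d,d],-1)@T[:3,:3].T+T[:3,3]
    P[d==0]=np.nan
    return im,d,P,K,T
E
python3 - <<'E'
from h import *
s=status.observe();print(s,ctrl.tip_reach)
for n in("top","side"):
    im,d,P,K,T=grab(n,n+'0.png');print(K,T)
    np.savez(n+'0.npz',im=im,P=P)
E
```

```text
pics
{'clock': 0.0, 'qpos': array([-1.51730157e+00,  1.81512161e-01,  1.60796494e+00,  1.63920751e-05,
        1.35378356e+00, -2.06302830e-01]), 'qvel': array([ 0.00102506, -0.00192303,  0.0017088 ,  0.00067604, -0.00098322,
        0.00121627]), 'joint_torque': array([ 3.75430750e-05, -4.33875668e+01, -3.41844392e+01,  7.01171765e-02,
        3.88720154e-02, -1.59161032e-04]), 'position': array([ 0.14770284, -0.5552148 ,  0.25984715]), 'ee_rot': array([-8.30962368e-04,  9.91574893e-01,  1.29531987e-01,  7.16384478e-05]), 'ft_force': array([ 0.01660776, -0.64571984,  0.18945911]), 'moment': array([-0.03067144,  0.04644301, -0.01806132]), 'grip_width': 0.08811727146213097} 0.022
[[602.05922702   0.         317.4008231 ]
 [  0.         602.05922702 228.29484449]
 [  0.           0.           1.        ]] [[ 0.01009763 -0.9983352   0.05678792  0.41746897]
 [-0.99992408 -0.01048215 -0.00647733  0.03981942]
 [ 0.0070618  -0.0567182  -0.99836525  1.69790288]
 [ 0.          0.          0.          1.        ]]
[[581.11632792   0.         316.20411986]
 [  0.         581.11632792 241.51876974]
 [  0.           0.           1.        ]] [[-0.73776562 -0.3815713   0.55687093 -0.29404027]
 [-0.67505462  0.41918549 -0.60711185  0.90451166]
 [-0.00177576 -0.82382454 -0.56684211  0.95518992]
 [ 0.          0.          0.          1.        ]]
```

View pics/top0.png

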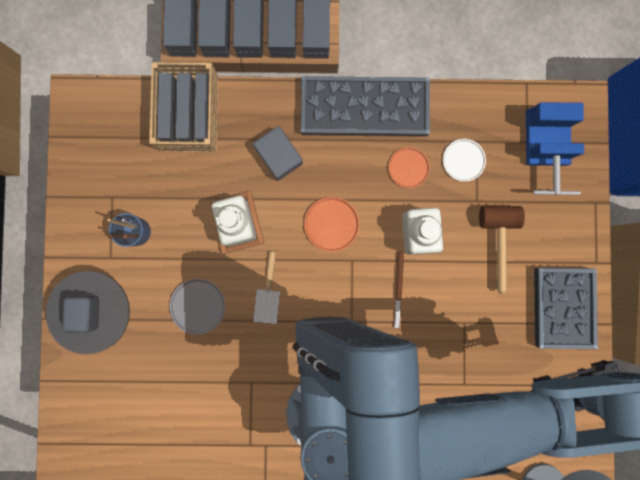

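View pics/side0.png

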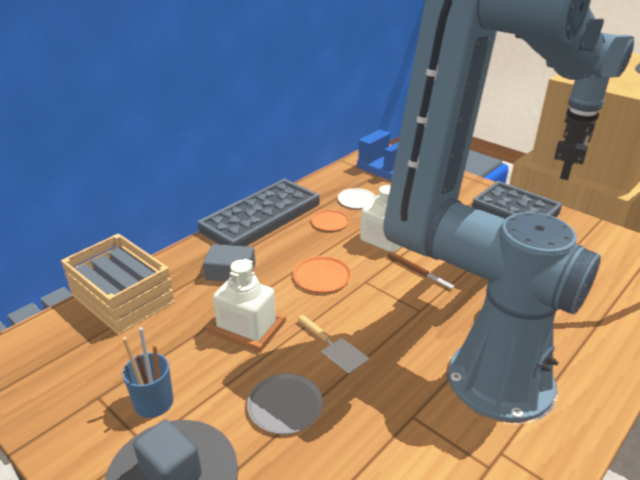

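Top view: the jug in the wooden cradle is at (233,220) and has a tabbed cap. The jug at (424,230) has no cradle, so it is the spare. There are two terracotta saucers, (331,223) large and (408,168) small. The grey one (197,306) and the white one (464,160) are ruled out by colour, so I take the one at (331,223). Next I measure both and check a crop.

Run:
```python
from h import *
t=np.load('top0.npz');im,P=t['im'],t['P'];s=np.load('side0.npz')
hsv=cv2.cvtColor(im,cv2.COLOR_RGB2HSV).astype(int)
def rng(a,b,c,d):
    m=np.zeros((480,640),bool);m[b:d,a:c]=1;return m
o=(hsv[...,0]<12)&(hsv[...,1]>150)&(hsv[...,2]>150)
for r in((295,190,365,258),(380,140,435,192)):
    m=o&rng(*r);q=P[m];q=q[np.isfinite(q[:,2])];c,rad=cv2.minEnclosingCircle(q[:,:2].astype(np.float32));print('saucer',c,rad,np.median(q[:,2]),m.sum())
R=rng(200,180,275,260);z=P[...,2]
# collar top face
m=R&(abs(z-.14)<.006);q=P[m];print('collar',cv2.minAreaRect((q[:,:2]*1000).astype(np.float32)),m.sum(),np.median(q[:,2]))
for lo,hi in((.15,.165),(.165,.176),(.176,.20)):
    m=R&(z>lo)&(z<hi);q=P[m]
    if m.sum(): print(lo,hi,m.sum(),q.mean(0),cv2.minAreaRect((q[:,:2]*1000).astype(np.float32)),cv2.minEnclosingCircle(q[:,:2].astype(np.float32)))
SP=s['P'];zs=SP[...,2]
m=rng(200,240,300,360);m=m[:480];
for lo,hi in((.136,.144),(.145,.175),(.178,.19)):
    k=m&(zs>lo)&(zs<hi)&(SP[...,0]>.4);q=SP[k];print('side',lo,k.sum(),q.mean(0),cv2.minAreaRect((q[:,:2]*1000).astype(np.float32)))
c1=cv2.resize(im[175:270,190:370],None,fx=4.4,fy=4.4,interpolation=cv2.INTER_CUBIC)[:,:790]
c2=cv2.resize(s['im'][250:350,200:300],None,fx=4,fy=4,interpolation=cv2.INTER_CUBIC)
cv2.imwrite('pics/crop1.png',c1[:,:,::-1]);
can=np.zeros((590,800,3),np.uint8);a=cv2.resize(im[175:265,195:370],(800,411))[:, :400];can[:411,:400]=a;can[:400,400:]=c2;cv2.imwrite('pics/crop1.png',can[:,:,::-1])
```

```text
saucer (0.5270398259162903, -0.009926474653184414) 0.07353483885526657 0.006090194377022851 133
saucer (0.6884722113609314, -0.22575439512729645) 0.05194694548845291 0.007122448725624286 17
collar ((528.177001953125, 255.28921508789062), (67.86444091796875, 69.87588500976562), 0.2521640658378601) 197 0.13957112573389963
0.15 0.165 19 [0.51913775 0.24363319 0.1594547 ] ((519.983642578125, 250.1884765625), (26.64640998840332, 60.74366760253906), 37.547786712646484) ((0.5270798206329346, 0.2556919753551483), 0.03054863214492798)
0.165 0.176 24 [0.52507413 0.24776009 0.1735498 ] ((521.2132568359375, 253.76966857910156), (32.830665588378906, 59.55926513671875), 14.098188400268555) ((0.5293156504631042, 0.25580453872680664), 0.029885610565543175)
0.176 0.2 287 [0.52718349 0.2560626  0.1830569 ] ((527.4055786132812, 256.1482238769531), (59.7005615234375, 44.775482177734375), 73.70718383789062) ((0.5253394246101379, 0.25600165128707886), 0.030969606712460518)
side 0.136 205 [0.51128468 0.26670413 0.13953704] ((517.4541625976562, 265.49102783203125), (68.00530242919922, 55.2479133605957), 52.41495132446289)
side 0.145 240 [0.51038614 0.26920727 0.16035789] ((517.789306640625, 258.8648376464844), (64.75963592529297, 37.00456619262695), 82.66602325439453)
side 0.178 249 [0.52211814 0.26126478 0.18252481] ((523.0043334960938, 260.06719970703125), (44.55745315551758, 55.51047897338867), 42.89627456665039)
```

View pics/crop1.png

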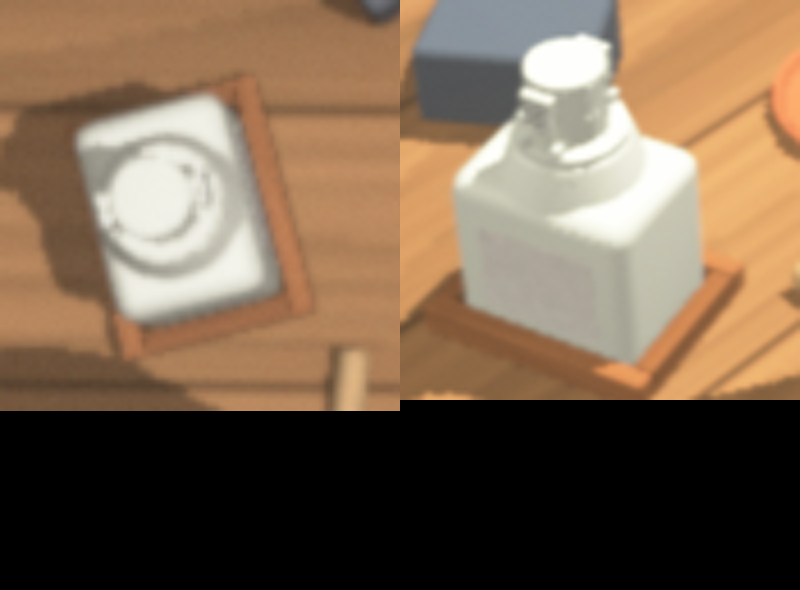

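Run:
```python
from h import *
t=np.load('top0.npz');P=t['P'];S=np.load('side0.npz')['P']
M=np.zeros((480,640),bool);M[180:260,200:275]=1;z=P[...,2]
q=P[M&(z>.176)&(z<.2)];print(cv2.boxPoints(cv2.minAreaRect((q[:,:2]*1000).astype(np.float32))))
r=q[:,:2]*1000-[527.4,256.1];far=r[np.hypot(*r.T)>24.5];print(np.c_[far,np.degrees(np.arctan2(far[:,1],far[:,0]))].round(1))
q=P[M&(z>.181)];print('top disc',cv2.minEnclosingCircle((q[:,:2]*1000).astype(np.float32)),q.mean(0),len(q))
# jug walls from both
for n,A in(('top',P),('side',S)):
    m=(np.hypot(A[...,0]-.527,A[...,1]-.256)<.09)&(A[...,2]>.03)&(A[...,2]<.115)
    q=(A[m][:,:2]*1000).astype(np.float32);rc=cv2.minAreaRect(q);print(n,len(q),rc)
```

```text
[[497.54254 233.77751]
 [540.51984 221.21593]
 [557.2686  278.51892]
 [514.2913  291.0805 ]]
[[ 15.3 -25.4 -58.9]
 [ 13.  -22.5 -59.9]
 [ 13.3 -24.7 -61.8]
 [  8.1 -25.  -72. ]
 [  8.1 -27.6 -73.7]
 [  5.5 -25.1 -77.6]
 [  5.4 -27.8 -78.9]
 [  5.7 -30.  -79.3]
 [  2.4  30.4  85.5]
 [  2.4 -26.2 -84.8]
 [  2.7 -28.1 -84.4]
 [  0.   30.7  90. ]
 [ -0.2  27.7  90.3]
 [  0.   25.6  90. ]
 [  0.6 -24.9 -88.7]
 [  0.7 -29.9 -88.7]
 [ -3.3  28.9  96.5]
 [ -2.8  27.5  95.7]
 [ -2.  -27.7 -94.2]
 [ -2.1 -30.4 -94. ]
 [ -7.7  27.7 105.6]
 [ -7.8  24.8 107.5]
 [-10.3  27.5 110.5]
 [-10.2  25.1 112.2]
 [-10.4  22.2 115. ]
 [-12.7  27.7 114.7]
 [-12.8  25.1 117. ]
 [-13.   21.9 120.7]
 [-15.2  27.8 118.6]
 [-15.5  24.4 122.4]]
top disc ((527.8671875, 255.95751953125), 29.32133674621582) [0.52696757 0.25660971 0.18480899] 200
top 812 ((533.3616333007812, 256.103271484375), (131.64431762695312, 94.0613784790039), 15.639627456665039)
side 2086 ((522.2429809570312, 260.0230712890625), (122.92467498779297, 94.5229721069336), 14.701580047607422)
```

Measurements agree: the cap axis is at about (0.527, 0.256), with the tabs along 105° (cap x at about 15°). The big saucer is at about (0.527, -0.010). The start orientation already puts the tool's y axis along the tabs (-75.1°), so I'm moving over.

```bash
python3 -m crank '[28,-34,0,0,1,28,-34,0,0,1,28,-34,0,0,1,28,-34,0,0,1,28,-34,0,0,1,28,-34,0,0,1,28,-34,0,0,1,28,-34,0,0,1,28,-34,0,0,1,28,-34,0,0,1,28,-34,0,0,1,28,-34,0,0,1,28,-34,0,0,1,28,-34,0,0,1,28,-34,0,0,1,28,-34,0,0,1,28,-34,0,0,1,28,-34,0,0,1,15,-6,0,0,1,0,0,0,0,1]'
cat > rem.py <<'E'
from h import *
from scipy.spatial.transform import Rotation as Ro
import sys
s=status.observe();w,x,y,z=s["ee_rot"];R=Ro.from_quat([x,y,z,w]).as_matrix()
t=np.array([float(v) for v in sys.argv[1:4]])
print('t',round(s['clock'],2),'pos',s['position'].round(4),'yaw',round(np.degrees(np.arctan2(R[1,0],R[0,0])),2),'tilt z',R[:,2].round(4),'rem mm',(R.T@(t-s['position'])*1000).round(1),'F',s['ft_force'].round(1),'M',s['moment'].round(3),'w',round(s['grip_width']*1000,1),'q',s['qpos'].round(2))
E
python3 rem.py .527 .256 .2645
```

```text
clock: 2.1
position: [0.491, 0.1765, 0.26]
ee_rot: [-0.0, 0.991, 0.131, -0.0]
ft_force: [-1.0, 0.2, -0.5]
grip_width: 0.0877
t 2.1 pos [0.491  0.1765 0.26  ] yaw 15.05 tilt z [-9.e-04 -0.e+00 -1.e+00] rem mm [ 55.4 -67.5  -4.5] F [-1.   0.2 -0.5] M [-0.032 -0.024  0.002] w 87.7 q [0.12 0.06 1.74 0.   1.34 1.43]
```

```bash
python3 -m crank '[27.5,-33.5,0,0,1,28,-34,0,0,1,0,0,0,0,1,0,0,0,0,1]'
python3 rem.py .527 .256 .1745
python3 - <<'E'
from h import *
S=np.load('side0.npz')['P'];T=np.load('top0.npz')['P']
for A,l in((T,'top'),(S,'side')):
    near=np.hypot(A[...,0]-.527,A[...,1]-.256)<.04
    z=A[...,2];zt=np.percentile(z[near&(z>.18)],70)
    q=A[near&(abs(z-zt)<.0025)][:,:2]*1000
    # keep core of radius 22.5: maximise count
    from scipy.optimize import minimize
    best=max(((np.hypot(*(q-[x,y]).T)<22.5).sum()-3*(np.hypot(*(q-[x,y]).T)>=22.5).sum()*0,-np.hypot(*(q.mean(0)-[x,y])),x,y) for x in np.arange(518,536,.5) for y in np.arange(247,265,.5))
    print(l,zt,len(q),q.mean(0).round(1),np.median(q,0).round(1),best,q.min(0).round(1),q.max(0).round(1))
E
```

```text
clock: 2.5
position: [0.5262, 0.2538, 0.2599]
ee_rot: [0.0, 0.992, 0.13, -0.001]
ft_force: [-0.1, -0.0, -0.5]
grip_width: 0.0881
t 2.5 pos [0.5262 0.2538 0.2599] yaw 14.93 tilt z [-0.0019 -0.001  -1.    ] rem mm [ 1.5 -1.9 85.4] F [-0.1 -0.  -0.5] M [ 0.002 -0.004 -0.02 ] w 88.1 q [ 0.25  0.2   1.58 -0.    1.36  1.56]
top 0.18564541199468412 117 [527.3 257.1] [527.3 257.2] (np.int64(115), np.float64(-0.8898020284130357), np.float64(528.0), np.float64(256.5)) [506.8 229.9] [549.8 285. ]
side 0.1840547765263847 173 [523.5 259.5] [524.1 259.7] (np.int64(164), np.float64(-0.4765352633496925), np.float64(523.5), np.float64(260.0)) [499.7 235.4] [547.  281.2]
```

```bash
python3 -m crank '[0.5,-1.5,20,0,1,0.5,-1.5,20,0,1,0,0,20,0,1,0,0,15,0,1,0,0,6,0,1,0,0,4,0,1,0,0,0,0,1,0,0,0,0,1]'
python3 rem.py .527 .2573 .1745
python3 - <<'E'
from h import *
im,d,P,K,T=grab('side');np.savez('side1.npz',im=im,P=P)
a=cv2.resize(im[180:340,170:330],(600,600),interpolation=cv2.INTER_CUBIC)
cv2.imwrite('pics/side1.png',a[:,:,::-1])
E
```

```text
clock: 3.3
position: [0.5276, 0.2575, 0.1766]
ee_rot: [-0.0, 0.992, 0.13, 0.001]
ft_force: [0.3, 0.4, -0.3]
grip_width: 0.0885
t 3.3 pos [0.5276 0.2575 0.1766] yaw 14.88 tilt z [ 1.4e-03  3.0e-04 -1.0e+00] rem mm [-0.6  0.1  2.1] F [ 0.3  0.4 -0.3] M [ 0.012 -0.01   0.029] w 88.5 q [ 0.25  0.29  1.65 -0.    1.2   1.56]
```

View pics/side1.png

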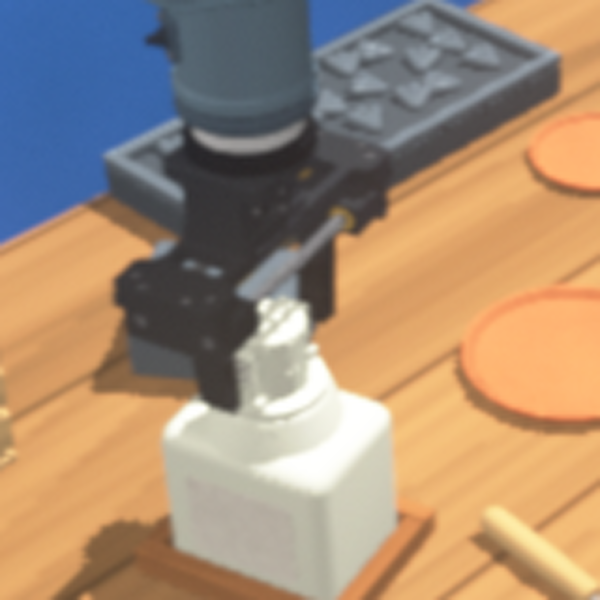

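Side view: the fingers straddle the cap on the tab sides, with the near fingertip at (230,400) and the cap at (280,340). I'll close in stages and check the side force.

```bash
python3 -m crank '[-0.5,0,2,0,0.5,0,0,0,0,0.4,0,0,0,0,0.34,0,0,0,0,0.34,0,0,0,0,0.34]';python3 rem.py .527 .2573 .1745
python3 -m crank '[0,0,0,0,0.3,0,0,0,0,0.27,0,0,0,0,0.27,0,0,0,0,0.27]';python3 rem.py .527 .2573 .1745
```

```text
clock: 3.85
position: [0.5266, 0.2574, 0.1738]
ee_rot: [-0.0, 0.992, 0.13, 0.0]
ft_force: [-0.1, -0.9, 0.2]
grip_width: 0.0593
t 3.85 pos [0.5266 0.2574 0.1738] yaw 14.89 tilt z [ 0.  0. -1.] rem mm [ 0.4  0.2 -0.7] F [-0.1 -0.9  0.2] M [ 0.021 -0.013 -0.026] w 59.3 q [0.25 0.3  1.65 0.   1.19 1.56]
clock: 4.25
position: [0.5266, 0.2574, 0.1738]
ee_rot: [-0.0, 0.992, 0.13, 0.0]
ft_force: [-0.9, 0.7, 1.6]
grip_width: 0.0562
t 4.25 pos [0.5266 0.2574 0.1738] yaw 14.89 tilt z [ 1.e-04  0.e+00 -1.e+00] rem mm [ 0.3  0.2 -0.7] F [-0.9  0.7  1.6] M [ 0.008  0.012 -0.02 ] w 56.2 q [0.25 0.3  1.65 0.   1.19 1.56]
```

```bash
python3 -m crank '[0,0,0,0,0.23,0,0,0,0,0.19,0,0,0,0,0.19,0,0,0,0,0.19]';python3 rem.py .527 .2573 .1745
python3 -m crank '[0,0,0,0,0.15,0,0,0,0,0.12,0,0,0,0,0.12,0,0,0,0,0.12]';python3 rem.py .527 .2573 .1745
```

```text
clock: 4.65
position: [0.5266, 0.2574, 0.1738]
ee_rot: [-0.0, 0.992, 0.13, 0.0]
ft_force: [-1.3, 0.1, 2.3]
grip_width: 0.0528
t 4.65 pos [0.5266 0.2574 0.1738] yaw 14.89 tilt z [ 1.e-04  0.e+00 -1.e+00] rem mm [ 0.4  0.2 -0.7] F [-1.3  0.1  2.3] M [ 0.002  0.12  -0.015] w 52.8 q [0.25 0.3  1.65 0.   1.19 1.56]
clock: 5.05
position: [0.5266, 0.2574, 0.1738]
ee_rot: [-0.0, 0.992, 0.13, 0.0]
ft_force: [-1.1, 0.1, 2.3]
grip_width: 0.0492
t 5.05 pos [0.5266 0.2574 0.1738] yaw 14.89 tilt z [ 1.e-04  0.e+00 -1.e+00] rem mm [ 0.4  0.2 -0.7] F [-1.1  0.1  2.3] M [-0.012  0.142  0.021] w 49.2 q [ 0.25  0.3   1.65 -0.    1.19  1.56]
```

```bash
python3 -m crank '[0,0,0,0,0.08,0,0,0,0,0.05,0,0,0,0,0,0,0,0,0,-0.2,0,0,0,0,-0.2,0,0,0,0,-0.2]';python3 rem.py .527 .2573 .1745
```

```text
clock: 5.65
position: [0.5266, 0.2574, 0.174]
ee_rot: [-0.0, 0.992, 0.13, 0.0]
ft_force: [-2.6, 0.1, 5.1]
grip_width: 0.0471
t 5.65 pos [0.5266 0.2574 0.174 ] yaw 14.89 tilt z [ 2.e-04  1.e-04 -1.e+00] rem mm [ 0.3  0.2 -0.5] F [-2.6  0.1  5.1] M [-0.072  0.231 -0.028] w 47.1 q [ 0.25  0.3   1.65 -0.    1.19  1.56]
```

Both tabs are fully in (47.1 mm over them) with only small side force. Turning now, where a negative tool twist is anticlockwise from above.

```bash
python3 -m crank '[0,0,0,-2,-0.2,0,0,0,-2,-0.2,0,0,0,-2,-0.2,0,0,0,-2,-0.2,0,0,0,-2,-0.2,0,0,0,-2,-0.2]';python3 rem.py .527 .2573 .1745
python3 -m crank '[0,0,0,-2,-0.2,0,0,0,-2,-0.2,0,0,0,-2,-0.2,0,0,0,-2,-0.2,0,0,0,-2,-0.2,0,0,0,-2,-0.2,0,0,0,-2,-0.2,0,0,0,-2,-0.2,0,0,0,0,-0.2]';python3 rem.py .527 .2573 .1745
```

```text
clock: 6.25
position: [0.527, 0.2574, 0.174]
ee_rot: [0.0, 0.972, 0.233, 0.001]
ft_force: [-0.1, -0.3, 4.9]
grip_width: 0.047
t 6.25 pos [0.527  0.2574 0.174 ] yaw 26.96 tilt z [ 1.1e-03  2.0e-04 -1.0e+00] rem mm [-0.1  0.1 -0.5] F [-0.1 -0.3  4.9] M [-0.093  0.035 -0.02 ] w 47.0 q [ 0.25  0.3   1.65 -0.    1.19  1.35]
clock: 7.15
position: [0.5271, 0.2574, 0.1741]
ee_rot: [0.0, 0.931, 0.366, 0.001]
ft_force: [0.3, -0.5, 4.2]
grip_width: 0.047
t 7.15 pos [0.5271 0.2574 0.1741] yaw 42.9 tilt z [ 1.3e-03  2.0e-04 -1.0e+00] rem mm [-0.1 -0.  -0.4] F [ 0.3 -0.5  4.2] M [-0.108 -0.073  0.01 ] w 47.0 q [ 0.25  0.3   1.65 -0.    1.19  1.07]
```

```bash
cat > chk.py <<'E'
from h import *
s=status.observe();w,x,y,z=s["ee_rot"];yaw=2*np.degrees(np.arctan2(y,x));m=s['moment'][2]
print(f"{s['clock']:.2f} yaw {yaw:.2f} Mz {m:.3f} F {s['ft_force'].round(1)} z {s['position'][2]:.4f} w {s['grip_width']*1e3:.1f}")
raise SystemExit(int(abs(m)>0.17 or np.abs(s['ft_force'][:2]).max()>12 or s['ft_force'][2]>20 or s['ft_force'][2]<-15))
E
C="python3 -m crank"; K="python3 chk.py"
$C '[0,0,0,-1,-0.2,0,0,0,-1,-0.2,0,0,0,-1,-0.2]'>o&&$K&&$C '[0,0,0,-1,-0.2,0,0,0,-1,-0.2]'>o&&$K&&$C '[0,0,0,-1,-0.2]'>o&&$K&&$C '[0,0,0,-1,-0.2]'>o&&$K&&$C '[0,0,0,-0.8,-0.2]'>o&&$K&&$C '[0,0,0,-0.8,-0.2]'>o&&$K&&$C '[0,0,0,-0.8,-0.2]'>o&&$K&&$C '[0,0,0,-0.8,-0.2]'>o&&$K
python3 - <<'E'
from h import *
im,d,P,K,T=grab('side')
a=cv2.resize(im[220:320,200:300],(600,600),interpolation=cv2.INTER_CUBIC)
cv2.imwrite('pics/side2.png',a[:,:,::-1])
E
```

```text
7.45 yaw 45.94 Mz -0.057 F [ 0.8 -1.1  5.5] z 0.1740 w 47.0
7.65 yaw 47.95 Mz -0.050 F [ 1.3 -0.1  5.7] z 0.1741 w 47.1
7.75 yaw 48.96 Mz -0.071 F [ 1.6 -0.6  4.7] z 0.1741 w 47.3
7.85 yaw 49.95 Mz -0.047 F [-0.1  0.3  5.6] z 0.1741 w 46.9
7.95 yaw 50.75 Mz -0.061 F [0.3 0.3 5.5] z 0.1741 w 47.2
8.05 yaw 51.55 Mz -0.029 F [ 0.6 -0.7  5.8] z 0.1741 w 47.3
8.15 yaw 52.35 Mz -0.017 F [ 0.6 -0.8  5.7] z 0.1740 w 46.9
8.25 yaw 53.15 Mz -0.070 F [ 0.8 -0.7  6. ] z 0.1741 w 47.0
```

View pics/side2.png

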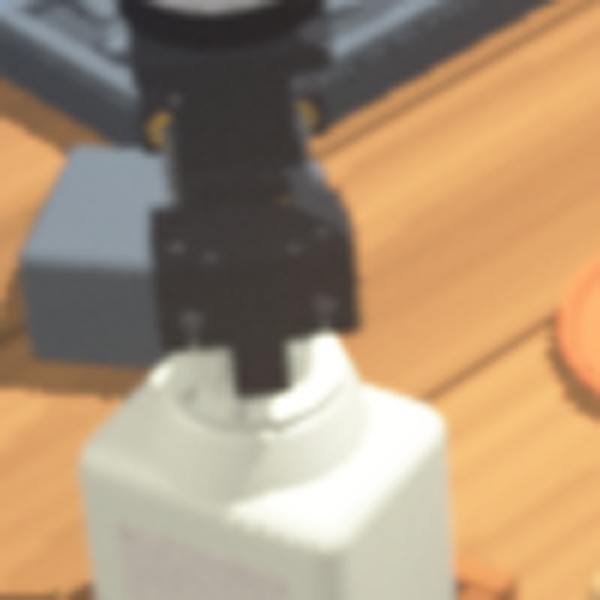

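The finger at (262,370) covers the tab and the rest of the cap is round, so the cap is turning with the jaws. 38° turned so far with steady drag, and I continue in small steps with a stop check after each.

```bash
C="python3 -m crank"; K="python3 chk.py"
$C '[0,0,0,-0.8,-0.2]'>o&&$K&&$C '[0,0,0,-0.8,-0.2]'>o&&$K&&$C '[0,0,0,-0.8,-0.2]'>o&&$K&&$C '[0,0,0,-0.8,-0.2]'>o&&$K&&$C '[0,0,0,-0.8,-0.2]'>o&&$K&&$C '[0,0,0,-0.8,-0.2]'>o&&$K&&$C '[0,0,0,-0.8,-0.2]'>o&&$K&&$C '[0,0,0,-0.8,-0.2]'>o&&$K&&$C '[0,0,0,-0.8,-0.2]'>o&&$K&&$C '[0,0,0,-0.8,-0.2]'>o&&$K&&$C '[0,0,0,-0.8,-0.2]'>o&&$K&&$C '[0,0,0,-0.8,-0.2]'>o&&$K&&$C '[0,0,0,-0.8,-0.2]'>o&&$K&&$C '[0,0,0,-0.8,-0.2]'>o&&$K
```

```text
8.40 yaw 53.93 Mz -0.082 F [ 0.2 -1.3  5.9] z 0.1741 w 46.9
8.50 yaw 54.75 Mz -0.033 F [0.  0.7 5.5] z 0.1741 w 46.8
8.60 yaw 55.55 Mz -0.067 F [ 0.8 -0.5  6.5] z 0.1741 w 46.9
8.70 yaw 56.35 Mz -0.029 F [ 0.4 -0.   5.8] z 0.1741 w 47.0
8.80 yaw 57.15 Mz 0.006 F [ 0.7 -0.8  6.4] z 0.1741 w 47.1
8.90 yaw 57.95 Mz -0.031 F [1.2 0.6 6.2] z 0.1741 w 47.0
9.00 yaw 58.75 Mz -0.081 F [ 0.4 -0.2  6.7] z 0.1741 w 47.0
9.10 yaw 59.55 Mz -0.010 F [-0.9 -0.9  7.1] z 0.1741 w 47.4
9.20 yaw 60.35 Mz -0.109 F [ 1.1 -1.2  7.1] z 0.1742 w 46.8
9.30 yaw 61.14 Mz -0.033 F [ 0.1 -1.1  6.3] z 0.1742 w 46.8
9.40 yaw 61.95 Mz -0.070 F [ 0.2 -0.9  6.5] z 0.1742 w 47.0
9.50 yaw 62.75 Mz -0.063 F [-1.1 -0.6  6.7] z 0.1742 w 46.9
9.60 yaw 63.55 Mz -0.121 F [ 0.7 -0.9  6.7] z 0.1742 w 46.9
9.70 yaw 64.34 Mz -0.056 F [ 1.1 -1.   5.8] z 0.1743 w 47.1
```

```bash
C="python3 -m crank"; K="python3 chk.py"
$C '[0,0,0,-0.8,-0.2]'>o&&$K&&$C '[0,0,0,-0.8,-0.2]'>o&&$K&&$C '[0,0,0,-0.8,-0.2]'>o&&$K&&$C '[0,0,0,-0.8,-0.2]'>o&&$K&&$C '[0,0,0,-0.8,-0.2]'>o&&$K&&$C '[0,0,0,-0.8,-0.2]'>o&&$K&&$C '[0,0,0,-0.8,-0.2]'>o&&$K&&$C '[0,0,0,-0.8,-0.2]'>o&&$K&&$C '[0,0,0,-0.8,-0.2]'>o&&$K&&$C '[0,0,0,-0.8,-0.2]'>o&&$K&&$C '[0,0,0,-0.8,-0.2]'>o&&$K&&$C '[0,0,0,-0.8,-0.2]'>o&&$K&&$C '[0,0,0,-0.8,-0.2]'>o&&$K&&$C '[0,0,0,-0.8,-0.2]'>o&&$K&&$C '[0,0,0,-0.8,-0.2]'>o&&$K&&$C '[0,0,0,-0.8,-0.2]'>o&&$K&&$C '[0,0,0,-0.8,-0.2]'>o&&$K&&$C '[0,0,0,-0.8,-0.2]'>o&&$K
```

```text
9.80 yaw 65.14 Mz -0.035 F [ 0.8 -1.6  6.4] z 0.1743 w 47.1
9.90 yaw 65.94 Mz -0.180 F [ 1.  -1.1  5.1] z 0.1743 w 46.4
```

```bash
C="python3 -m crank"; K="python3 chk.py"
$C '[0,0,0,0,-0.2]'>o;$K;$C '[0,0,0,0,-0.2]'>o;$K&&$C '[0,0,0,-0.5,-0.2]'>o;$K; $C '[0,0,0,0,-0.2]'>o;$K
```

```text
10.00 yaw 65.92 Mz -0.108 F [ 1.4 -0.5  6.2] z 0.1743 w 46.8
10.10 yaw 65.90 Mz -0.112 F [ 0.9 -0.1  6. ] z 0.1743 w 47.1
10.20 yaw 66.40 Mz -0.176 F [ 2.6 -0.2  5.8] z 0.1743 w 46.9
10.30 yaw 66.41 Mz -0.157 F [ 1.8 -1.1  5.3] z 0.1743 w 46.6
```

```bash
C="python3 -m crank"; K="python3 chk.py"
$C '[0,0,0,-0.5,-0.2]'>o;$K; $C '[0,0,0,0,-0.2]'>o;$K;$C '[0,0,0,-0.5,-0.2]'>o;$K; $C '[0,0,0,0,-0.2]'>o;$K
```

```text
10.40 yaw 66.90 Mz -0.199 F [ 1.9 -0.7  5.9] z 0.1743 w 47.0
10.50 yaw 66.90 Mz -0.248 F [ 0.8 -2.5  5.8] z 0.1743 w 46.6
10.60 yaw 67.39 Mz -0.263 F [ 1.1 -0.8  6.2] z 0.1743 w 46.9
10.70 yaw 67.39 Mz -0.260 F [ 1.3 -0.7  5.8] z 0.1743 w 46.9
```

The torque now rises steadily by 0.1 N m per degree, to -0.26 against a drag of about -0.05. That is the stop, about 52° past locked. I'll ease back 0.7° and test the lift.

```bash
C="python3 -m crank"; K="python3 chk.py"
$C '[0,0,0,0.7,-0.2,0,0,0,0,-0.2]'>o;$K; $C '[0,0,-0.5,0,-0.2,0,0,-0.5,0,-0.2]'>o&&$K&&$C '[0,0,-0.5,0,-0.2,0,0,-0.5,0,-0.2]'>o&&$K&&$C '[0,0,-1,0,-0.2,0,0,-1,0,-0.2]'>o&&$K&&$C '[0,0,-1,0,-0.2,0,0,-1,0,-0.2]'>o&&$K&&$C '[0,0,-1,0,-0.2,0,0,-1,0,-0.2]'>o&&$K&&$C '[0,0,-2,0,-0.2,0,0,-2,0,-0.2]'>o&&$K
```

```text
10.90 yaw 66.68 Mz -0.125 F [ 1.3 -0.4  6. ] z 0.1743 w 46.6
11.10 yaw 66.68 Mz -0.112 F [ 4.7 -0.6  0.8] z 0.1748 w 47.1
11.30 yaw 66.68 Mz -0.151 F [ 5.2 -0.7  2.6] z 0.1758 w 47.0
11.50 yaw 66.69 Mz -0.057 F [ 5.3 -1.1  1.4] z 0.1779 w 46.9
11.70 yaw 66.69 Mz -0.040 F [ 7.4 -1.2 -5.6] z 0.1789 w 47.2
11.90 yaw 66.68 Mz -0.079 F [ 7.  -1.8 -5.9] z 0.1805 w 46.7
12.10 yaw 66.68 Mz -0.032 F [ 5.9 -1.2 -3.9] z 0.1844 w 47.0
```

Rising freely. There is a slight sideways rub (+x 6 N), so I shift 0.6 mm in +x while lifting.

```bash
C="python3 -m crank"; K="python3 chk.py"
$C '[0.2,0.5,-1,0,-0.2,0,0,-2,0,-0.2]'>o&&$K&&$C '[0,0,-2,0,-0.2,0,0,-2,0,-0.2]'>o&&$K&&$C '[0,0,-2,0,-0.2,0,0,-2,0,-0.2]'>o&&$K&&$C '[0,0,-3,0,-0.2,0,0,-3,0,-0.2]'>o&&$K&&$C '[0,0,-3,0,-0.2,0,0,-3,0,-0.2]'>o&&$K&&$C '[0,0,-3,0,-0.2,0,0,-3,0,-0.2]'>o&&$K&&$C '[0,0,-3,0,-0.2,0,0,-3,0,-0.2]'>o&&$K
```

```text
12.30 yaw 66.69 Mz 0.016 F [ 2.9 -2.  -2.1] z 0.1875 w 46.7
12.50 yaw 66.70 Mz -0.026 F [-0.2  0.7 -0.1] z 0.1924 w 46.9
12.70 yaw 66.70 Mz -0.006 F [0.2 0.3 0.2] z 0.1969 w 46.4
12.90 yaw 66.69 Mz -0.009 F [-0.5 -0.4 -0.6] z 0.2030 w 47.1
13.10 yaw 66.69 Mz 0.052 F [-0.  -0.2 -0.7] z 0.2091 w 47.1
13.30 yaw 66.68 Mz -0.008 F [ 0.1  0.2 -0.4] z 0.2150 w 46.8
13.50 yaw 66.68 Mz -0.004 F [1.2 0.4 0.1] z 0.2210 w 47.0
```

```bash
C="python3 -m crank"; $C '[0,0,-8,0,-0.2,0,0,-10,0,-0.2,0,0,-7,0,-0.2,-10,4,0,0,-0.2,-15,6.5,0,0,-0.2,-20,8.6,0,0,-0.2,-20,8.6,0,0,-0.2,-20,8.6,0,0,-0.2,-20,8.6,0,0,-0.2,-20,8.6,0,0,-0.2,-20,8.6,0,0,-0.2,-20,8.6,0,0,-0.2,-20,8.6,0,0,-0.2,-20,8.6,0,0,-0.2,-20,8.6,0,0,-0.2,-15,6.5,0,0,-0.2,-5,2.2,0,0,-0.2,0,0,0,0,-0.2,0,0,0,0,-0.2]'
python3 rem.py .527 -.010 .0395
python3 - <<'E'
from h import *
im,d,P,K,T=grab('side');np.savez('side3.npz',im=im,P=P)
cv2.imwrite('pics/side3.png',cv2.resize(im[130:330,200:400],(600,600),interpolation=cv2.INTER_CUBIC)[:,:,::-1])
E
```

```text
clock: 15.4
position: [0.5264, -0.0092, 0.2455]
ee_rot: [-0.0, 0.836, 0.549, -0.0]
ft_force: [0.4, 0.2, -0.6]
grip_width: 0.0465
t 15.4 pos [ 0.5264 -0.0092  0.2455] yaw 66.66 tilt z [-4.e-04  4.e-04 -1.e+00] rem mm [ -0.6   1.  206. ] F [ 0.4  0.2 -0.6] M [-0.028 -0.051  0.046] w 46.5 q [-0.24  0.09  1.74  0.    1.31  0.16]
```

View pics/side3.png

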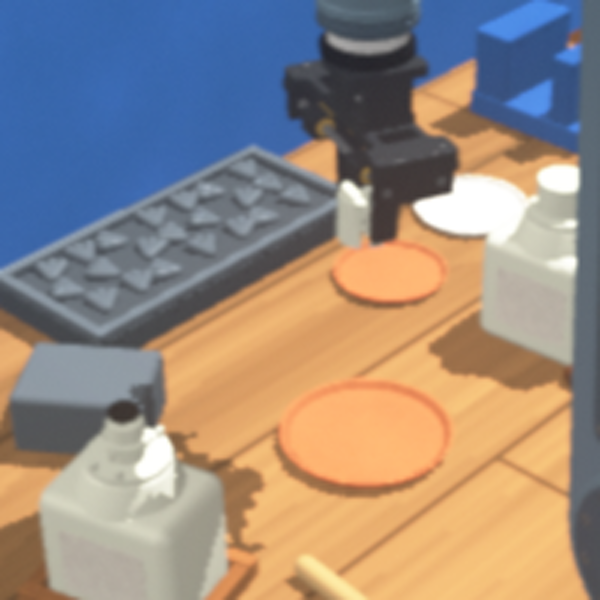

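The neck at (123,415) is bare and the cap hangs upright in the jaws at (355,215). The big saucer at (365,432) lies below it, undisturbed. I lower quickly, then feel for contact.

```bash
C="python3 -m crank"
cat > chz.py <<'E'
from h import *
s=status.observe();print(f"{s['clock']:.2f} F {s['ft_force'].round(1)} z {s['position'][2]:.4f}")
raise SystemExit(int(s['ft_force'][2]>2.2))
E
K="python3 chz.py"
$C '[0,0,10,0,-0.2,0,0,20,0,-0.2,0,0,20,0,-0.2,0,0,25,0,-0.2,0,0,25,0,-0.2,0,0,25,0,-0.2,0,0,25,0,-0.2,0,0,20,0,-0.2,0,0,15,0,-0.2,0,0,7,0,-0.2,0,0,3,0,-0.2,0,0,0,0,-0.2,0,0,0,0,-0.2]'>o&&$K&&$C '[0,0,2,0,-0.2,0,0,2,0,-0.2,0,0,0,0,-0.2]'>o&&$K&&$C '[0,0,2,0,-0.2,0,0,2,0,-0.2,0,0,0,0,-0.2]'>o&&$K&&$C '[0,0,1,0,-0.2,0,0,0,0,-0.2]'>o&&$K
```

```text
16.75 F [ 0.6 -0.2 -1.4] z 0.0514
17.05 F [-0.7 -0.2 -1.2] z 0.0467
17.35 F [-0.1  0.1 -1.3] z 0.0424
17.55 F [ 0.4 -0.  -0.6] z 0.0416
```

```bash
C="python3 -m crank"; K="python3 chz.py"
$C '[0,0,0.7,0,-0.2,0,0,0,0,-0.2]'>o&&$K&&$C '[0,0,0.7,0,-0.2,0,0,0,0,-0.2]'>o&&$K&&$C '[0,0,0.7,0,-0.2,0,0,0,0,-0.2]'>o&&$K&&$C '[0,0,0.7,0,-0.2,0,0,0,0,-0.2]'>o&&$K&&$C '[0,0,0.7,0,-0.2,0,0,0,0,-0.2]'>o&&$K&&$C '[0,0,0.7,0,-0.2,0,0,0,0,-0.2]'>o&&$K&&$C '[0,0,0.7,0,-0.2,0,0,0,0,-0.2]'>o&&$K&&$C '[0,0,0.7,0,-0.2,0,0,0,0,-0.2]'>o&&$K&&$C '[0,0,0.7,0,-0.2,0,0,0,0,-0.2]'>o&&$K&&$C '[0,0,0.7,0,-0.2,0,0,0,0,-0.2]'>o&&$K
```

```text
17.75 F [-0.1 -0.9 -0.5] z 0.0410
17.95 F [ 0.2  0.2 -1.7] z 0.0403
18.15 F [ 0.8  0.2 -0.8] z 0.0395
18.35 F [ 0.3  0.1 -0.9] z 0.0388
18.55 F [ 0.7 -0.6  0.1] z 0.0381
18.75 F [ 0.9  0.3 -0.7] z 0.0376
18.95 F [-2.8  0.6  6.2] z 0.0374
```

Contact at z = 0.0374 with 6 N, as predicted. I release gently.

```bash
python3 -m crank '[0,0,-0.3,0,0.06,0,0,0,0,0.1,0,0,0,0,0.14,0,0,0,0,0.18,0,0,0,0,0.22,0,0,0,0,0.26,0,0,0,0,0.3,0,0,0,0,0.34,0,0,0,0,0.38,0,0,0,0,0.42,0,0,0,0,0.5,0,0,0,0,0.6,0,0,0,0,0.65,0,0,0,0,0.65]'; python3 rem.py .527 -.01 .2
python3 -m crank '[0,0,-2,0,0.65,0,0,-5,0,0.65,0,0,-10,0,0.65,0,0,-15,0,0.65,0,0,-20,0,0.65,0,0,-25,0,0.65,0,0,-25,0,0.65,0,0,-25,0,0.65,0,0,-25,0,0.65,0,0,-20,0,0.65,0,0,0,0,0.65]'; python3 rem.py .527 -.01 .2
python3 - <<'E'
from h import *
im,d,P,K,T=grab('side');np.savez('side4.npz',im=im,P=P)
cv2.imwrite('pics/side4.png',cv2.resize(im[130:330,200:400],(600,600),interpolation=cv2.INTER_CUBIC)[:,:,::-1])
E
```

```text
clock: 20.35
position: [0.5267, -0.0092, 0.0371]
ee_rot: [-0.0, 0.835, 0.55, -0.0]
ft_force: [-0.1, 0.1, -0.0]
grip_width: 0.0724
t 20.35 pos [ 0.5267 -0.0092  0.0371] yaw 66.68 tilt z [-1.e-04  0.e+00 -1.e+00] rem mm [  -0.6    0.6 -162.9] F [-0.1  0.1 -0. ] M [-0.043 -0.049 -0.005] w 72.4 q [-0.24  0.4   1.86  0.    0.89  0.16]
clock: 21.45
position: [0.5287, -0.0096, 0.2131]
ee_rot: [0.003, 0.835, 0.55, 0.002]
ft_force: [0.1, -0.6, 0.2]
grip_width: 0.0726
t 21.45 pos [ 0.5287 -0.0096  0.2131] yaw 66.69 tilt z [ 0.0069 -0.0017 -1.    ] rem mm [-1.  -1.5 13.1] F [ 0.1 -0.6  0.2] M [-0.097 -0.128 -0.017] w 72.6 q [-0.24  0.12  1.77  0.    1.24  0.16]
```

View pics/side4.png

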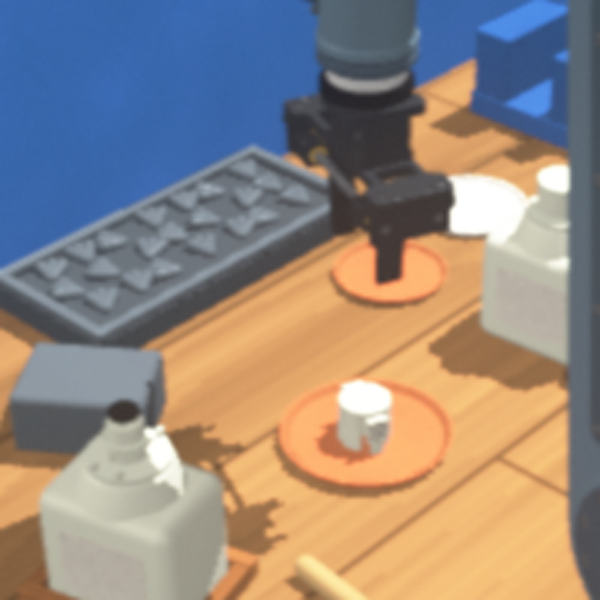

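The cap stands upright near the middle of the big saucer at (364,415), and the gripper is clear above it. Saucer, jug and the other things in view are where they were, so I hand in.

```bash
python3 -m crank '[0,0,0,0,0.65,0,0,0,0,0.65,0,0,0,0,0.65]'; python3 -c "
from rig import order;print(order.finish_job())"
```

```text
clock: 21.8
position: [0.5261, -0.0091, 0.2078]
ee_rot: [-0.001, 0.835, 0.55, -0.001]
ft_force: [0.5, -0.1, 0.4]
grip_width: 0.0727
the job is handed in; nothing more can be done
None
```

The jug is open, and its cap stands the right way up near the middle of the large terracotta saucer. I handed the job in at 21.8 s.

- **Opening:** I squeezed both tabs fully in (47 mm between the pads) and turned the cap anticlockwise. The stop came at about 52°, where the torque rose from about 0.05 to 0.26 N m. I eased back 0.7° and lifted the cap straight off. It rubbed the neck sideways with up to 7 N until I shifted the tool 0.6 mm.
- **Setting down:** The cap touched the saucer with about 6 N, and I let go in small steps.
- **Last checks:** The final side picture shows the cap upright, the neck bare, the gripper clear and everything else in view where it was. The wrist force was about zero.
- **Disagreed or not checked:** The two cameras differed by about 5 mm on the cap's position. I used a point between them, and the balanced force on closing confirmed it. The drag felt was about 0.05 N m, against the 0.1 N m stated. I took no final top picture, so the things outside the side crop were not looked at again.

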